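Uncouple the air plug from the safety coupling and park it

TASK

Take the red-ended brass plug out of the air coupling: turn the steel sleeve clockwise (seen from above) until its hidden notch meets the pin underneath, press the sleeve down until the plug springs up, then pull the plug straight out so that the sleeve snaps back up by itself. Feel for the notch with light pressure and do not force the sleeve against the pin or its end stop. Stand the plug nose down, fully home, in the hole of the yellow block, let go of it, and leave the carton, the tin and the spanner where they are.

Things in the scene. Friction and masses are not known exactly. Their poses are not given: they have to be found in the camera images.
- coupling: Upright air coupling fixed to the bench: dark foot 100x80x12 mm, blue block 80x60 mm up to height 50 mm (brass stub on its +x side out to 68 mm), above it the brass core, diameter 32 mm up to height 120 mm, with a vertical bore, and round it the steel sleeve. Origin: centre of the underside, on the bench; z up, the bore's axis.
- coupling_mouth (a point): Centre of the core's open top, on the bore's axis, 120 mm above the bench, level with the top of the sleeve when home. z up. Fixed.
- sleeve_grip (a point): Fixed point on the bore's axis, 111 mm above the bench: middle of the sleeve's knurled grip when the sleeve is home. Sleeve: outside diameter 44 mm, inside 34 mm, 30 mm tall, at heights 90 to 120 mm when home, grip on its upper 18 mm. It turns about z (0.05 N m) and slides down. It can be gripped across from above, the plug between the fingers.
- notch_height (a point): Fixed point on the axis, 90 mm above the bench, level with the home sleeve's lower edge. The notch in that edge is hidden and its angle is not reported: at the start the sleeve must be turned clockwise seen from above by 0.3 to 1.4 rad to bring it over the pin. It passes the pin within about 0.12 rad either side; turning ends 0.35 rad beyond the pin.
- sleeve (a joint): Travel of the sleeve down from home, m: 0 home, 0.0115 on its end stop. Net force to press it: about 5 N at home, 10 N at the end stop. With the notch off the pin it stops on the pin at 0.0025. At about 0.008 to 0.0095 the inner dogs free the plug, which springs up. Let go then, it stays back at about 0.006 to 0.009 until the plug is pulled out, then snaps to 0 by itself.
- stop: Fixed stops under the sleeve: a 4.4 mm wide steel pin on the core's +x side, top 87.5 mm above the bench, 10 mm tall, and a brass shoulder ring (the end stop), diameter 50 mm, top 78.5 mm above the bench. Origin and axes as coupling. More than 30 N on them is forcing.
- plug: Loose brass plug, about 90 g, 75 mm long, diameter 22 mm: nose with 3 mm chamfer, 12 mm neck 16 to 23 mm from the tip, red grip from 49 to 75 mm. Origin: nose tip; z towards the red end. At the start locked with the nose 45 mm below the coupling's mouth, 30 mm standing out. Freed, it rises 7 mm; pulling it out then takes under 10 N. The sleeve snaps home once it is raised about 15 mm more.
- plug_grip (a point): On the plug's axis, in the red grip, 60 mm from the nose tip and 15 mm below the red end.
- holder: Yellow parking block fixed to the bench, 80 x 80 x 45 mm, with one vertical round hole in its top centre. Origin: centre of its underside.
- holder_hole0 (a point): Centre of the hole's mouth, on the top of the yellow block 45 mm above the bench; hole diameter 26.5 mm with a 3 mm chamfer, 32 mm deep. z up.
- carton: Loose green and black carton 70 x 110 x 50 mm, a bystander. Origin: centre of its underside.
- tin: Loose grey tin, diameter 56 mm, 55 mm tall, a bystander. Origin: centre of its underside.
- spanner: Loose steel spanner, 170 mm long, lying on the bench, a bystander.
Things that resemble listed ones, but are neither listed nor needed, are in the scene too. What is shaped like the plug but green is not meant.

How it is judged:
By the outcome, as a careful person would: the job done as asked, in the order asked, and still so for the second after the job is handed in, with the robot touching nothing.
It also fails if it takes over 59 s, if anything falls off the work surface, if the arm or the gripper's body presses on something with over 40 N, if the wrist force passes 120 N, or if a joint passes its speed limit or range.

ROBOT

A 6-joint arm with a two-finger parallel gripper is mounted at the origin on the work surface. World frame = base frame: x ahead of the robot, y to its left, z up, the work surface at z = 0. Lengths are in mm, angles in rad, forces in N, time in s.
With the tool pointing down it reaches from about 300 to 850 mm from the base axis. Payload 5.4 kg.
Tool frame: the origin (TCP) lies between the finger pads; the fingertips stand 22 mm ahead of it and the grasp point (between the pads) lies 3 mm ahead of it (finger_overhang is the distance from the TCP to the fingertips, in mm); y points along the fingers, x is the direction in which the jaws open and shut, and the axes are right-handed (so a half turn about y gives the same grasp; the last joint's range is limited). The gripper opens to 85 mm and grips with 20 to 120 N. Pads are 22 mm wide; open, the fingers measure 114 mm over their backs; the gripper's body (76 mm by 85 mm) begins 54 mm behind the grasp point. The pads swing forward as they close: fully open they stand 13 mm farther back than shut.
Start: joints at [-1.449, 0.158, 1.597, -0, 1.386, -0.21], TCP at [187.28, -543.629, 253.299] pointing down, gripper open.
Joint ranges: [-2.91, 2.91], [-0.94, 2.29], [0.18, 2.7], [-1.29, 4.43], [0.17, 2.64], [-3, 3]. Speed limits (rad/s): [2.57, 2.57, 3.14, 3.14, 3.14, 3.14].

INTERFACE

Orientations are given as a 3x3 rotation matrix whose columns are the frame's x, y, z axes.
In Python, from plant import get_obs, snapshot, camera_model, close_job, finger_overhang gives the robot as it stands.
- The arm moves only by the shell command python3 -m crank 'ROWS' [FORCE]. ROWS is JSON, a list that holds one entry, the list of rows, each a list of 5 numbers: the shift along the tool's x, y, z in mm, then the turn about the tool's y in rad, then the finger opening in mm, from 0 to 85.4. A call has exactly 10 rows; each row shifts and turns the pose as measured when the row begins, along the tool's axes as they then stand; what a row does not reach is not made up. A row lasts 1/8 s, in which the tool goes at most 62.5 mm and 10.7 degrees, less where a joint would pass 70% of its speed; a pose out of reach is approached as far as the arm can. A call with a gripper value outside its range is refused whole. The fingers move at their own pace and stop on an object; FORCE is the grip in N (left out, the last holds). Time passes only in rows, so rows that do not move let the fingers close, or fill a call up. It gives the time, the measured TCP pose, the force and the opening at its end, in the units of the state.
- get_obs(): the state, without advancing time (a new reading comes with each control period).
- snapshot(name): name is "scene" or "side" or "wrist"; returns the picture (400x640x3 uint8, red, green, blue); there is no depth.
- camera_model(name): a dict with "fx", "fy", "cx", "cy" (pixels), "k1" (the pictures are not rectified: a ray, as slopes to the right and down, at radius r is drawn at 1 + k1 r^2 times it, then the intrinsics apply), "origin" and "orientation" of the camera in the world. Camera axes: x right, y up, looking along -z (the intrinsics and any distortion apply to the point x, -y, -z); pixel columns grow to the right and rows downward; lengths in mm; the calibration is good to about 2 mm. A picture is of the moment at which its call begins: read the wrist's pose just before it. camera_model takes no time and is no camera call; for the wrist camera it gives the pose at the moment of the call.
- close_job(): hands the job in, once; it reports no verdict.
The state is a dict: "t": time; "joints": joint angles; "joint_vel": joint speeds; "joint_torque": joint torques, N m; "ee_pos": TCP position; "tool_rot": TCP orientation; "ft_force": force on the tool from outside, world axes, zero at the start; "wrist_torque": the same for the moment, N m; "opening": finger opening in mm.
Only numpy, scipy, OpenCV 4.12 (cv2) and the standard library are available. Lean on these libraries where they do the work, as an engineer would, in place of code of your own. Each camera call takes 0.05 s, during which the arm holds its last target.

## Working session

There is one attempt and no reset: what is moved stays moved. The work goes in short steps, Python scripts to look and compute and a shell command to move; the robot and the scene stay as the last step left them, time stands still between calls to the robot, and variables do not carry over. Pictures are saved under pics/ and viewed, and the job is handed in when it is done.

```bash
ls; mkdir -p pics
cat > h.py <<'E'
import numpy as np, cv2
from plant import get_obs, snapshot, camera_model
def save(n,name):
    m=camera_model(n); im=snapshot(n); cv2.imwrite(f'pics/{name}.png',im[:,:,::-1]); return im,m
def pix2ray(m,u,v):
    p=cv2.undistortPoints(np.array([[[u,v]]],float),np.array([[m['fx'],0,m['cx']],[0,m['fy'],m['cy']],[0,0,1]]),np.array([m['k1'],0,0,0.]))[0,0]
    R=np.array(m['orientation']); d=R@np.array([p[0],-p[1],-1]); return np.array(m['origin'],float),d/np.linalg.norm(d)
def onplane(m,u,v,z):
    o,d=pix2ray(m,u,v); return o+d*(z-o[2])/d[2]
def proj(m,P):
    R=np.array(m['orientation']); c=R.T@(np.array(P,float)-m['origin']); x,y=c[0]/-c[2],-c[1]/-c[2]; f=1+m['k1']*(x*x+y*y)
    return m['fx']*x*f+m['cx'],m['fy']*y*f+m['cy']
E
python3 - <<'E'
from h import *
for n in ['scene','side','wrist']:
    im,m=save(n,n+'0'); print(n,np.round(m['origin']),np.round(m['orientation'],2).tolist(),m['fx'],m['k1'])
o=get_obs(); print(o)
E
```

```text
pics
scene [ 974. -605.  759.] [[0.84, -0.39, 0.39], [0.55, 0.58, -0.61], [0.01, 0.72, 0.69]] 436.0804685043078 -0.046570950005960045
side [194. 808. 658.] [[-0.91, 0.22, -0.36], [-0.42, -0.46, 0.79], [0.01, 0.86, 0.5]] 477.6475354723961 -0.06121894754101685
wrist [ 257. -519.  373.] [[0.32, 0.9, 0.28], [-0.95, 0.31, 0.09], [-0.0, -0.29, 0.96]] 284.3972426742101 0.014920481031525924
{'t': 0.15, 'joints': array([-1.44905694e+00,  1.58910615e-01,  1.59796415e+00, -2.45425566e-05,
        1.38617043e+00, -2.10103006e-01]), 'joint_vel': array([ 0.0009394 , -0.00128148, -0.00263625,  0.00099952,  0.00176087,
        0.00027807]), 'joint_torque': array([-1.44279088e-04, -3.96378279e+01, -3.31786108e+01, -3.11354033e-04,
        5.43239003e-03,  1.56646587e-05]), 'ee_pos': array([ 187.24454794, -543.19966224,  252.52888041]), 'tool_rot': array([[ 3.25789592e-01, -2.00341226e-04,  9.45442278e-01],
       [-9.45441225e-01,  1.43885544e-03,  3.25789534e-01],
       [-1.42562384e-03, -9.99998945e-01,  2.79353273e-04]]), 'ft_force': array([ 0.35929467, -0.23552427, -0.65999609]), 'wrist_torque': array([-0.02505759, -0.04515527, -0.01018191]), 'opening': 85.27260320356521}
```

View images.

View pics/scene0.png

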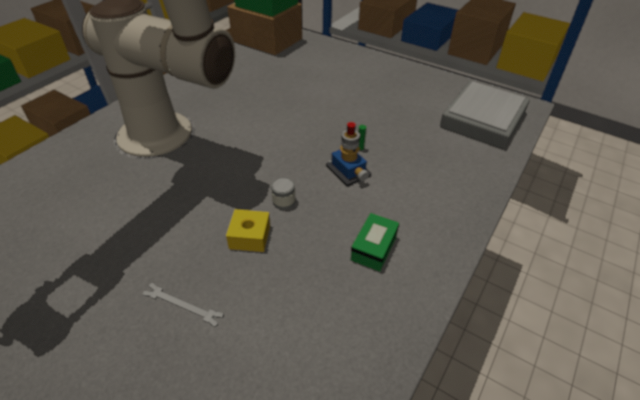

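View pics/side0.png

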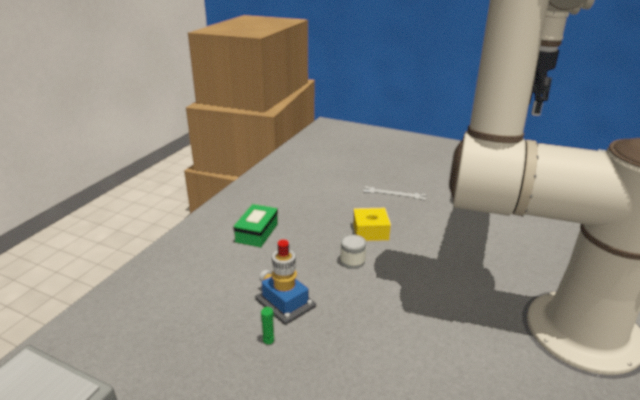

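View pics/wrist0.png

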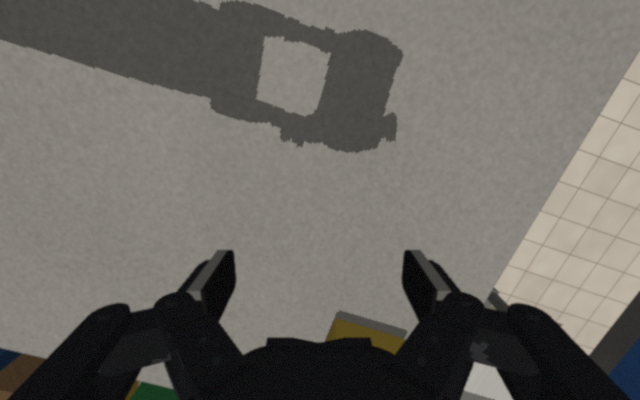

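The scene view shows the coupling with the red plug end at (351,128), a green look-alike at (362,137) just behind it, the yellow block at (248,228), the tin at (284,192), the carton at (376,240) and the spanner at (182,305). The plug that's meant is the red-ended one standing in the sleeve, not the green one. I'll check that in enlarged crops and measure.

Run:
```python
from h import *
S=cv2.imread('pics/scene0.png');D=cv2.imread('pics/side0.png')
a=cv2.resize(S[110:190,310:390],(400,400),interpolation=cv2.INTER_CUBIC)
b=cv2.resize(D[230:350,240:340],(333,400),interpolation=cv2.INTER_CUBIC)
cv2.imwrite('pics/crop0.png',np.hstack([a,b]))
ms,md=camera_model('scene'),camera_model('side')
def mask(im,lo,hi):
    return cv2.inRange(cv2.cvtColor(im,cv2.COLOR_BGR2HSV),lo,hi)
for n,im,m in (('scene',S,ms),('side',D,md)):
    r=mask(im,(0,150,80),(6,255,255))|mask(im,(174,150,80),(180,255,255))
    y=mask(im,(22,150,60),(32,255,255)); bl=mask(im,(100,150,60),(125,255,255)); g=mask(im,(50,120,40),(75,255,255))
    for k,mm in (('red',r),('yel',y),('blue',bl),('green',g)):
        nn,l,st,c=cv2.connectedComponentsWithStats(mm)
        print(n,k,[(st[i].tolist(),c[i].round(1).tolist()) for i in range(1,nn) if st[i][4]>25 and 100<c[i][1] <360])
```

```text
scene red [([347, 122, 8, 6, 37], [350.8, 124.6])]
scene yel [([0, 116, 49, 48, 1329], [17.6, 137.1]), ([226, 209, 44, 43, 1497], [247.8, 230.1])]
scene blue [([333, 151, 32, 19, 188], [347.8, 161.6])]
scene green [([359, 125, 7, 25, 101], [361.7, 135.8]), ([352, 214, 46, 45, 963], [375.9, 237.2]), ([352, 252, 32, 19, 261], [366.5, 261.1])]
side red [([278, 240, 10, 16, 137], [282.8, 247.1])]
side yel [([354, 208, 36, 32, 1021], [371.6, 223.5])]
side blue [([263, 279, 44, 33, 772], [285.3, 296.3])]
side green [([235, 205, 42, 41, 987], [255.9, 226.6]), ([262, 307, 11, 37, 346], [267.3, 324.7])]
```

View pics/crop0.png

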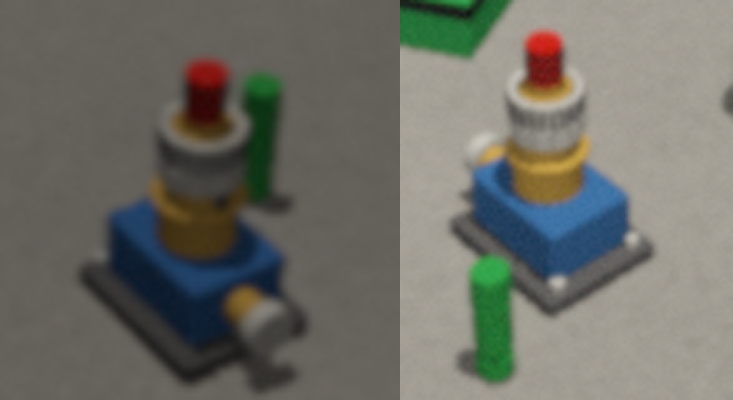

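The crop confirms it: the red end stands in the steel sleeve, and the green one stands free behind it.

Run:
```python
from h import *
ms,md=camera_model('scene'),camera_model('side')
P=onplane
def tri(a,b):
    (o1,d1),(o2,d2)=pix2ray(ms,*a),pix2ray(md,*b)
    t=np.linalg.lstsq(np.c_[d1,-d2],o2-o1,rcond=None)[0]; return ((o1+d1*t[0]+o2+d2*t[1])/2).round(1),np.linalg.norm(o1+d1*t[0]-o2-d2*t[1]).round(1)
print('plug top z150',P(ms,351.2,124.4,150).round(1),P(md,283.2,242.9,150).round(1),tri((351.2,124.4),(283.2,242.9)))
print('green top z75',P(ms,362.6,127.5,75).round(1),P(md,267.3,309.5,75).round(1))
for n,f,m in (('scene','scene0',ms),('side','side0',md)):
    im=cv2.imread(f'pics/{f}.png')
    hsv=cv2.cvtColor(im,cv2.COLOR_BGR2HSV)
    # yellow block crop
    x0,y0=((215,200) if n=='scene' else (345,200))
    c=cv2.resize(im[y0:y0+60,x0:x0+65],None,fx=6,fy=6,interpolation=cv2.INTER_CUBIC); cv2.imwrite(f'pics/yel_{n}.png',c)
a=cv2.imread('pics/yel_scene.png');b=cv2.imread('pics/yel_side.png');cv2.imwrite('pics/yel.png',np.hstack([a,b]))
# stub direction: scene stub end centre ~ (310+267/5,110+322/5)
print('stub z~30',P(ms,310+267/5,110+322/5,30).round(1))
# foot corners at z=12 scene crop: (82,268),(192,372),(303,322)
for u,v in ((82,268),(192,372),(303,322)): print('foot',P(ms,310+u/5,110+v/5,12).round(1))
for u,v in ((52,225),(152,305),(252,245)): print('foot side',P(md,240+u/3.333,230+v/3.333,12).round(1))
print(P(ms,284,182,55).round(1),'tin')
```

```text
plug top z150 [560.6 171.7 150. ] [553.7 173.8 150. ] (array([557.2, 172.7, 148.2]), np.float64(5.1))
green top z75 [542.5 272.1  75. ] [535.1 272.2  75. ]
stub z~30 [615.8 152.5  30. ]
foot [503.7 154.2  12. ]
foot [594.1 116.4  12. ]
foot [622.5 181.7  12. ]
foot side [610.6 194.1  12. ]
foot side [524.2 228.1  12. ]
foot side [494.  158.5  12. ]
[483.6  -3.9  55. ] tin
```

View pics/yel.png

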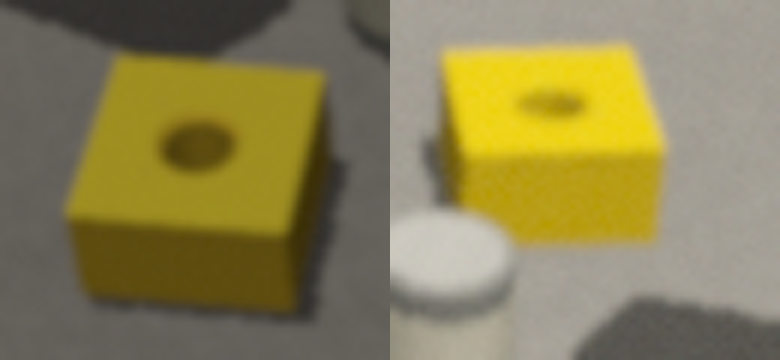

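```bash
cat >> h.py <<'E'
def yaw(R): return np.arctan2(R[1,2],R[0,2])
def plan(target,yawT,n,o=None):
    o=o or get_obs(); p=np.array(o['ee_pos']); y=yaw(np.array(o['tool_rot'])); 
    dp=(np.array(target)-p)/n; dy=((yawT-y+np.pi)%(2*np.pi)-np.pi)/n
    for i in range(n):
        yy=y+dy*i
        z=np.array([np.cos(yy),np.sin(yy),0]); x=np.array([np.sin(yy),-np.cos(yy),0])
        print([round(float(dp@x),1),round(float(-dp[2]),1),round(float(dp@z),1),round(float(-dy),3)])
E
python3 - <<'E'
from h import *
from plant import finger_overhang
print(finger_overhang() if callable(finger_overhang) else finger_overhang)
ms,md=camera_model('scene'),camera_model('side')
print('hole',onplane(ms,248,224.5,45).round(1),onplane(md,371.7,217.3,45).round(1))
plan([557,173,255],1.37,20)
E
```

```text
22.0
hole [ 493.9 -150.7   45. ] [ 484.9 -144.5   45. ]
[-27.8, -0.1, 29.1, -0.052]
[-26.3, -0.1, 30.6, -0.052]
[-24.7, -0.1, 31.9, -0.052]
[-23.0, -0.1, 33.1, -0.052]
[-21.2, -0.1, 34.3, -0.052]
[-19.4, -0.1, 35.3, -0.052]
[-17.6, -0.1, 36.3, -0.052]
[-15.7, -0.1, 37.1, -0.052]
[-13.7, -0.1, 37.9, -0.052]
[-11.7, -0.1, 38.6, -0.052]
[-9.7, -0.1, 39.1, -0.052]
[-7.7, -0.1, 39.6, -0.052]
[-5.6, -0.1, 39.9, -0.052]
[-3.5, -0.1, 40.1, -0.052]
[-1.4, -0.1, 40.3, -0.052]
[0.7, -0.1, 40.3, -0.052]
[2.7, -0.1, 40.2, -0.052]
[4.8, -0.1, 40.0, -0.052]
[6.9, -0.1, 39.7, -0.052]
[8.9, -0.1, 39.3, -0.052]
```

```bash
python3 -m crank '[[[-28,0,29,-0.052,85],[-26,0,30.5,-0.052,85],[-25,0,32,-0.052,85],[-23,0,33,-0.052,85],[-21,0,34,-0.052,85],[-19.5,0,35,-0.052,85],[-17.5,0,36,-0.052,85],[-15.5,0,37,-0.052,85],[-13.5,0,38,-0.052,85],[-11.5,0,38.5,-0.052,85]]]' 40 && python3 -m crank '[[[-9.5,0,39,-0.052,85],[-7.5,0,39.5,-0.052,85],[-5.5,0,40,-0.052,85],[-3.5,0,40,-0.052,85],[-1.5,0,40,-0.052,85],[1,0,40,-0.052,85],[3,0,40,-0.052,85],[5,0,40,-0.052,85],[7,0,39.5,-0.052,85],[9,0,39,-0.052,85]]]'
python3 - <<'E'
from h import *
o=get_obs(); print(yaw(o['tool_rot']),o['joints'].round(2),o['ft_force'])
plan([557,173,255],1.37,4,o)
E
```

```text
t: 1.4
ee_pos: [372.3, -174.1, 250.6]
tool_rot: [[0.76, -0.001, 0.65], [-0.65, 0.005, 0.76], [-0.004, -1.0, 0.004]]
ft_force: [0.3, -0.1, -1.1]
opening: 84.8
t: 2.65
ee_pos: [553.3, 199.3, 249.9]
tool_rot: [[0.986, -0.003, 0.168], [-0.168, 0.004, 0.986], [-0.004, -1.0, 0.004]]
ft_force: [0.3, -0.6, -0.3]
opening: 84.8
1.4016239090417186 [0.14 0.2  1.56 0.   1.39 0.31] [ 0.33439334 -0.61160929 -0.26973966]
[2.0, -1.3, -6.3, 0.008]
[2.1, -1.3, -6.3, 0.008]
[2.1, -1.3, -6.3, 0.008]
[2.2, -1.3, -6.3, 0.008]
```

```bash
python3 -m crank '[[[2,0,-9,0,75],[2,0,-9,0,75],[0,0,-8,0,75],[0,0,0,0,75],[0,0,0,0,75],[0,0,0,0,75],[0,0,0,0,75],[0,0,0,0,75],[0,0,0,0,75],[0,0,0,0,75]]]'
python3 - <<'E'
from h import *
o=get_obs(); im,m=save('wrist','w1'); np.save('w1m.npy',m,allow_pickle=True)
print(o['ee_pos'],yaw(o['tool_rot']), proj(m,[557,173,150]))
E
```

```text
t: 3.9
ee_pos: [552.1, 171.5, 248.9]
tool_rot: [[0.986, -0.005, 0.169], [-0.169, 0.004, 0.986], [-0.005, -1.0, 0.003]]
ft_force: [-0.4, 0.3, -0.2]
opening: 75.5
[552.06939384 171.50109369 248.90246849] 1.4013922988164544 (np.float64(324.9004416846026), np.float64(205.71992429145277))
```

View pics/w1.png

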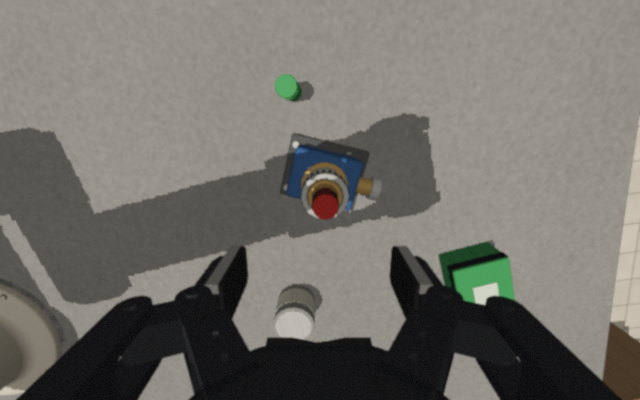

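Run:
```python
from h import *
im=cv2.imread('pics/w1.png'); m=np.load('w1m.npy',allow_pickle=True).item()
h=cv2.cvtColor(im,cv2.COLOR_BGR2HSV); r=cv2.inRange(h,(0,150,40),(8,255,255))|cv2.inRange(h,(172,150,40),(180,255,255))
# top face brighter
print(im[195:220:2,325].tolist())
c=max(cv2.findContours(r,0,1)[0],key=cv2.contourArea); print(cv2.boundingRect(c),cv2.minEnclosingCircle(c),cv2.fitEllipse(c))
cv2.imwrite('pics/w1c.png',cv2.resize(im[150:235,280:390],None,fx=6,fy=6,interpolation=cv2.INTER_CUBIC))
e=cv2.minEnclosingCircle(c)[0]; print(onplane(m,*e,150))
```

```text
[[27, 29, 107], [27, 27, 115], [29, 30, 116], [28, 31, 115], [25, 25, 113], [27, 30, 116], [29, 32, 116], [29, 33, 116], [28, 34, 116], [27, 28, 113], [27, 31, 115], [29, 30, 114], [58, 61, 104]]
(312, 188, 27, 31) ((324.5671081542969, 203.171142578125), 15.251965522766113) ((325.0108642578125, 204.23562622070312), (24.483325958251953, 28.158512115478516), 174.7795867919922)
[557.08751532 175.1858588  150.        ]
```

View pics/w1c.png

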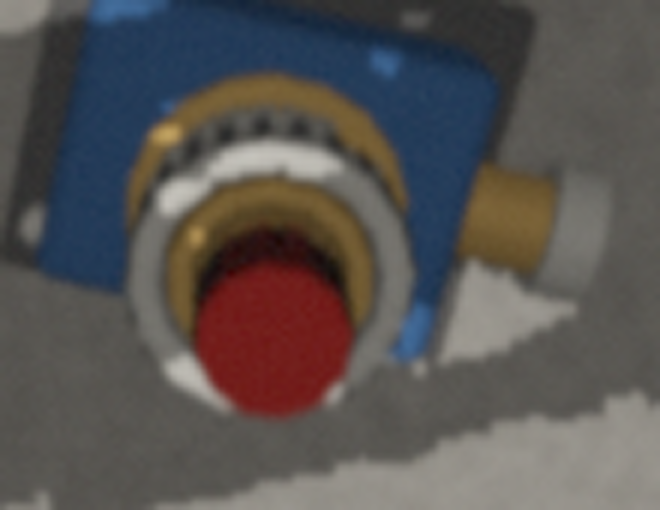

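Run:
```python
from h import *
m=np.load('w1m.npy',allow_pickle=True).item()
print(onplane(m,325.6,206.2,150),onplane(m,325.2,196.2,120))
print(onplane(m,325.6,206.2,150)+0)
```

```text
[557.49336371 172.50013611 150.        ] [557.67037756 172.27908055 120.        ]
[557.49336371 172.50013611 150.        ]
```

```bash
python3 -m crank '[[[3,0,1,0,75],[3,0,1,0,75],[0,20,0,0,75],[0,25,0,0,75],[0,25,0,0,75],[0,20,0,0,75],[0,15,0,0,75],[0,8,0,0,75],[0,0,0,0,75],[0,0,0,0,75]]]'
python3 - <<'E'
from h import *
o=get_obs(); print(o['ee_pos'],yaw(o['tool_rot']),o['ft_force'],o['joints'].round(2))
plan([557.5,172.5,120],yaw(o['tool_rot']),2,o)
E
```

```text
t: 5.2
ee_pos: [561.5, 173.3, 134.5]
tool_rot: [[0.986, 0.001, 0.169], [-0.169, 0.005, 0.986], [-0.0, -1.0, 0.005]]
ft_force: [-0.3, 0.3, -0.3]
opening: 74.8
[561.49860473 173.29040577 134.47761961] 1.4012907507744008 [-0.28006174  0.30050713 -0.32921696] [0.09 0.31 1.67 0.   1.17 0.26]
[-1.9, 7.2, -0.7, -0.0]
[-1.9, 7.2, -0.7, -0.0]
```

```bash
python3 -m crank '[[[-3.5,7,-0.5,0,75],[0,7,0,0,75],[0,0,0,0,70],[0,0,0,0,65],[0,0,0,0,60],[0,0,0,0,60],[0,0,0,0,55],[0,0,0,0,52],[0,0,0,0,52],[0,0,0,0,52]]]' 30
python3 - <<'E'
from h import *
o=get_obs(); im,m=save('wrist','w2'); print(o['ee_pos'],yaw(o['tool_rot']),o['ft_force'])
plan([557.5,172.5,120],yaw(o['tool_rot']),1,o)
cv2.imwrite('pics/w2c.png',cv2.resize(im[150:350,200:440,::-1],None,fx=3,fy=3))
E
```

```text
t: 6.45
ee_pos: [558.9, 173.6, 121.4]
tool_rot: [[0.986, 0.004, 0.169], [-0.169, 0.005, 0.986], [0.003, -1.0, 0.006]]
ft_force: [0.4, 0.5, 0.0]
opening: 52.2
[558.88950067 173.59624551 121.37525813] 1.401324124215167 [0.44732479 0.489475   0.03778263]
[-1.2, 1.4, -1.3, -0.0]
```

View pics/w2c.png

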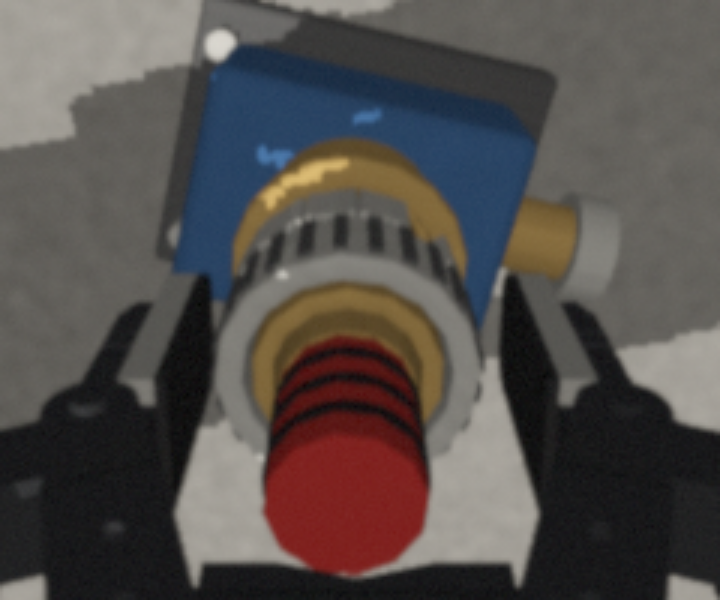

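The sleeve sits between the pads, about 1 mm left of centre. I'll correct that and close.

```bash
python3 -m crank '[[[-1.2,1,-1.3,0,52],[0,0,0,0,52],[0,0,0,0,48],[0,0,0,0,46],[0,0,0,0,44],[0,0,0,0,42],[0,0,0,0,42],[0,0,0,0,42],[0,0,0,0,40],[0,0,0,0,40]]]' 35
python3 - <<'E'
from h import *
o=get_obs(); print(o['ee_pos'],yaw(o['tool_rot']),o['ft_force'],o['wrist_torque'],o['joints'].round(2))
E
```

```text
t: 7.75
ee_pos: [557.2, 172.5, 120.6]
tool_rot: [[0.986, 0.003, 0.168], [-0.168, 0.005, 0.986], [0.002, -1.0, 0.005]]
ft_force: [-1.2, -0.4, 1.2]
opening: 43.1
[557.18805507 172.47188484 120.57335695] 1.4016182268827098 [-1.20856752 -0.36923899  1.21672489] [-0.00054475  0.19687935  0.02360568] [0.09 0.31 1.69 0.   1.13 0.26]
```

```bash
python3 -m crank '[[[0,0,0,0.1,40],[0,0,0,0.1,40],[0,0,0,0.1,40],[0,0,0,0,40],[0,0,0,0,40],[0,0.8,0,0,40],[0,0.8,0,0,40],[0,0.8,0,0,40],[0,0.8,0,0,40],[0,0,0,0,40]]]'
python3 - <<'E'
from h import *
o=get_obs(); print(o['ee_pos'],yaw(o['tool_rot']),o['ft_force'],o['wrist_torque'],o['joints'].round(2))
E
```

```text
t: 9.0
ee_pos: [557.3, 172.5, 119.9]
tool_rot: [[0.891, 0.003, 0.454], [-0.454, 0.004, 0.891], [0.001, -1.0, 0.005]]
ft_force: [-2.9, -1.3, 5.2]
opening: 43.1
[557.28945246 172.48035058 119.87122298] 1.0994170893267572 [-2.8903406  -1.32183401  5.2040273 ] [-0.06191216  0.46474855 -0.0637499 ] [0.09 0.31 1.69 0.   1.13 0.56]
```

```bash
python3 -m crank '[[[0,1.5,0,0,40],[0,1.5,0,0,40],[0,1.5,0,0,40],[0,1.5,0,0,40],[0,1.5,0,0,40],[0,1.5,0,0,40],[0,1.5,0,0,40],[0,1.5,0,0,40],[0,1.5,0,0,40],[0,1.5,0,0,40]]]'
python3 - <<'E'
from h import *
o=get_obs(); print(o['ee_pos'],yaw(o['tool_rot']),o['ft_force'],o['wrist_torque'],o['joints'].round(2))
E
```

```text
t: 10.25
ee_pos: [557.4, 172.5, 117.8]
tool_rot: [[0.895, 0.0, 0.447], [-0.447, 0.002, 0.895], [-0.001, -1.0, 0.002]]
ft_force: [-7.7, -0.5, 12.1]
opening: 43.0
[557.41789828 172.54663273 117.78671611] 1.1075178451252825 [-7.72568263 -0.45743399 12.10365397] [-0.19812706  1.06147703 -0.08536905] [0.09 0.32 1.69 0.   1.13 0.55]
```

```bash
python3 -m crank '[[[-0.5,-2,-0.2,0,40],[0,-0.5,0,0.105,40],[0,0,0,0.105,40],[0,0,0,0,40],[0,1.5,0,0,40],[0,1.5,0,0,40],[0,1.5,0,0,40],[0,1.5,0,0,40],[0,1.5,0,0,40],[0,1.5,0,0,40]]]'
python3 - <<'E'
from h import *
o=get_obs(); print(o['ee_pos'],yaw(o['tool_rot']),o['ft_force'],o['wrist_torque'],o['joints'].round(2))
E
```

```text
t: 11.5
ee_pos: [557.4, 172.5, 117.8]
tool_rot: [[0.789, 0.0, 0.615], [-0.615, 0.001, 0.789], [-0.0, -1.0, 0.001]]
ft_force: [-7.1, -2.1, 12.0]
opening: 43.1
[557.40376374 172.53778098 117.76595944] 0.9088618150413483 [-7.10820256 -2.12841365 12.04800031] [-0.2174668   1.08278727 -0.05270882] [0.09 0.32 1.69 0.   1.13 0.75]
```

```bash
python3 -m crank '[[[-0.5,-2,-0.3,0,40],[0,-0.5,0,0.105,40],[0,0,0,0.105,40],[0,0,0,0,40],[0,1.5,0,0,40],[0,1.5,0,0,40],[0,1.5,0,0,40],[0,1.5,0,0,40],[0,1.5,0,0,40],[0,1.5,0,0,40]]]'
python3 - <<'E'
from h import *
o=get_obs(); print(o['ee_pos'],yaw(o['tool_rot']),o['ft_force'],o['wrist_torque'],o['joints'].round(2))
E
```

```text
t: 12.75
ee_pos: [557.4, 172.6, 117.8]
tool_rot: [[0.66, 0.001, 0.752], [-0.752, -0.001, 0.66], [0.001, -1.0, -0.0]]
ft_force: [-7.7, -0.5, 13.1]
opening: 43.0
[557.42141505 172.56044866 117.76459388] 0.7204128826074757 [-7.66214129 -0.51155553 13.1380705 ] [-0.18553752  1.10992353 -0.08503629] [ 0.09  0.32  1.69 -0.    1.13  0.94]
```

0.68 rad turned and still on the pin. Next probe.

```bash
python3 -m crank '[[[-0.4,-2,-0.4,0,40],[0,-0.5,0,0.105,40],[0,0,0,0.105,40],[0,0,0,0,40],[0,1.5,0,0,40],[0,1.5,0,0,40],[0,1.5,0,0,40],[0,1.5,0,0,40],[0,1.5,0,0,40],[0,1.5,0,0,40]]]'
python3 - <<'E'
from h import *
o=get_obs(); print(o['ee_pos'],yaw(o['tool_rot']),o['ft_force'],o['wrist_torque'],o['joints'].round(2))
E
```

```text
t: 14.0
ee_pos: [557.4, 172.6, 117.5]
tool_rot: [[0.511, 0.001, 0.859], [-0.859, -0.002, 0.511], [0.002, -1.0, -0.0]]
ft_force: [-6.3, -1.3, 12.5]
opening: 43.0
[557.43283857 172.55828591 117.53337323] 0.5365111109657844 [-6.32885882 -1.33312328 12.54278997] [-0.24508596  1.12425134 -0.01305387] [ 0.09  0.32  1.69 -0.    1.13  1.13]
```

```bash
python3 -m crank '[[[-0.3,-2,-0.4,0,40],[0,-0.5,0,0.105,40],[0,0,0,0.105,40],[0,0,0,0,40],[0,1.5,0,0,40],[0,1.5,0,0,40],[0,1.5,0,0,40],[0,1.5,0,0,40],[0,1.5,0,0,40],[0,1.5,0,0,40]]]'
python3 - <<'E'
from h import *
o=get_obs(); print(o['ee_pos'],yaw(o['tool_rot']),o['ft_force'],o['wrist_torque'],o['joints'].round(2))
E
```

```text
t: 15.25
ee_pos: [557.4, 172.5, 113.7]
tool_rot: [[0.346, 0.001, 0.938], [-0.938, -0.002, 0.346], [0.002, -1.0, 0.0]]
ft_force: [-3.5, -0.9, 7.7]
opening: 43.2
[557.39461233 172.51953732 113.68846382] 0.3538327314565246 [-3.52337295 -0.93011263  7.73898313] [-0.10279229  0.5795572  -0.13364787] [ 0.09  0.32  1.69 -0.    1.12  1.31]
```

The sleeve dropped past the pin: 6.9 mm of travel at 7.7 N. I'll keep pressing towards about 10 mm.

```bash
python3 -m crank '[[[0,1.5,0,0,40],[0,1.5,0,0,40],[0,1.5,0,0,40],[0,1.5,0,0,40],[0,1,0,0,40],[0,0.6,0,0,40],[0,0.6,0,0,40],[0,0.6,0,0,40],[0,0.6,0,0,40],[0,0.6,0,0,40]]]'
python3 - <<'E'
from h import *
o=get_obs(); im,m=save('wrist','w3');print(o['ee_pos'],yaw(o['tool_rot']),o['ft_force'],o['wrist_torque'],o['joints'].round(2))
cv2.imwrite('pics/w3c.png',cv2.resize(im[150:400,200:440,::-1],None,fx=2.4,fy=2.4))
E
```

```text
t: 16.5
ee_pos: [557.4, 172.5, 110.7]
tool_rot: [[0.378, -0.001, 0.926], [-0.926, -0.003, 0.378], [0.003, -1.0, -0.002]]
ft_force: [-4.1, -1.3, 7.1]
opening: 42.8
[557.39628019 172.51952198 110.65225663] 0.3880988418431923 [-4.13559715 -1.32902168  7.05773044] [-0.04467084  0.60570277 -0.04542125] [ 0.09  0.33  1.69 -0.    1.12  1.28]
```

View pics/w3c.png

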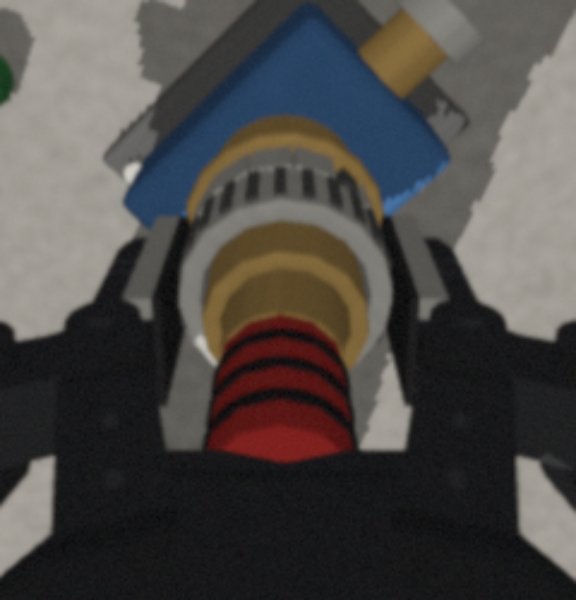

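Run:
```python
from h import *
im,m=save('side','s1'); im2,m2=save('scene','sc1')
a=cv2.resize(im[215:325,235:335,::-1],None,fx=4,fy=4,interpolation=cv2.INTER_CUBIC)
b=cv2.resize(im2[90:200,300:400,::-1],None,fx=4,fy=4,interpolation=cv2.INTER_CUBIC)
cv2.imwrite('pics/s1c.png',np.hstack([a,b]))
for z in (150,157): print(proj(m,[557.5,172.5,z]),proj(m2,[557.5,172.5,z]))
```

```text
(np.float64(281.7231848084913), np.float64(242.0214832635969)) (np.float64(350.2539473905526), np.float64(123.81316834051592))
(np.float64(281.6003475015368), np.float64(238.90543573785845)) (np.float64(350.41774846026254), np.float64(121.40521968573526))
```

View pics/s1c.png

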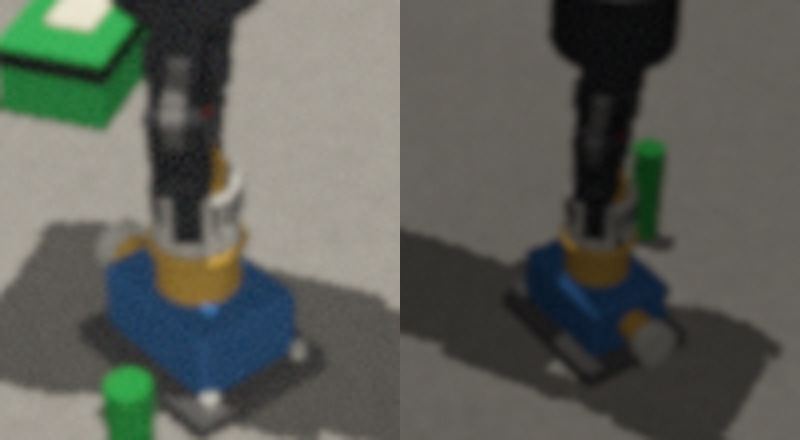

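Run:
```python
from h import *
m3=camera_model('wrist'); R=get_obs()
print(m3['origin'])
# w2 camera pose: same tool offset; reconstruct from tool frame
o=get_obs(); T=np.array(o['tool_rot']); off=T.T@(np.array(m3['origin'])-o['ee_pos']); Rr=T.T@np.array(m3['orientation'])
y2=1.4013; T2=np.array([[np.sin(y2),0,np.cos(y2)],[-np.cos(y2),0,np.sin(y2)],[0,-1,0]])
m2=dict(m3); m2['origin']=np.array([558.9,173.6,121.4])+T2@off; m2['orientation']=T2@Rr
for m,vs in ((m2,[261.7,150+357/3,150+381/3,150+410/3]),(m3,[282.5,150+330/2.4,150+362/2.4,150+398/2.4])):
    d=np.array(m['origin'])[:2]-[557.5,172.5]; d/=np.linalg.norm(d); ax=np.array([557.5,172.5])+11*d
    zs=np.arange(115,170,.1); pv=[proj(m,[*ax,z])[1] for z in zs]
    print([round(float(np.interp(v,pv,zs)),1) for v in vs])
    bx=np.array([557.5,172.5])+22*d; bx2=np.array([557.5,172.5])+16*d
    print('sleeve front at 120 / 110, core 120', proj(m,[*bx,120]),proj(m,[*bx,110]),proj(m,[*bx2,120]))
```

```text
[626.09676652 200.78301461 231.06905551]
[126.8, 133.1, 139.4, 146.2]
sleeve front at 120 / 110, core 120 (np.float64(316.1635195734857), np.float64(233.2177654705466)) (np.float64(316.2938377755988), np.float64(225.11835307091775)) (np.float64(315.9742670331139), np.float64(244.97534165285515))
[134.6, 137.9, 145.9, 153.6]
sleeve front at 120 / 110, core 120 (np.float64(317.94099307918816), np.float64(240.42077284593748)) (np.float64(317.8961783226904), np.float64(231.09134041606137)) (np.float64(318.001822109062), np.float64(253.0914880638852))
```

The grip rings rose about 7 mm (z 139.4→145.9, 146.2→153.6), so the plug is free. I'll open and rise to its red grip.

```bash
python3 -m crank '[[[0,0,0,0,50],[0,0,0,0,60],[0,0,0,0,65],[0,0,0,0,65],[0,-12,0,0,60],[0,-13,0,0,60],[0,-10,0,0,55],[0,-2.5,0,0,50],[0,0,0,0,45],[0,0,0,0,40]]]'
python3 - <<'E'
from h import *
o=get_obs(); im,m=save('wrist','w4');print(o['ee_pos'],yaw(o['tool_rot']),o['ft_force'],o['joints'].round(2))
plan([557.5,172.5,148],yaw(o['tool_rot']),1,o)
cv2.imwrite('pics/w4c.png',cv2.resize(im[150:400,200:440,::-1],None,fx=2.4,fy=2.4))
E
```

```text
t: 17.9
ee_pos: [557.8, 172.7, 150.4]
tool_rot: [[0.384, 0.001, 0.923], [-0.923, -0.003, 0.384], [0.003, -1.0, -0.0]]
ft_force: [0.5, -0.6, 0.8]
opening: 40.1
[557.84330368 172.71193079 150.41343227] 0.39411296716167654 [ 0.45232577 -0.63867999  0.80523057] [ 0.09  0.28  1.67 -0.    1.19  1.27]
[0.1, 2.4, -0.4, -0.0]
```

View pics/w4c.png

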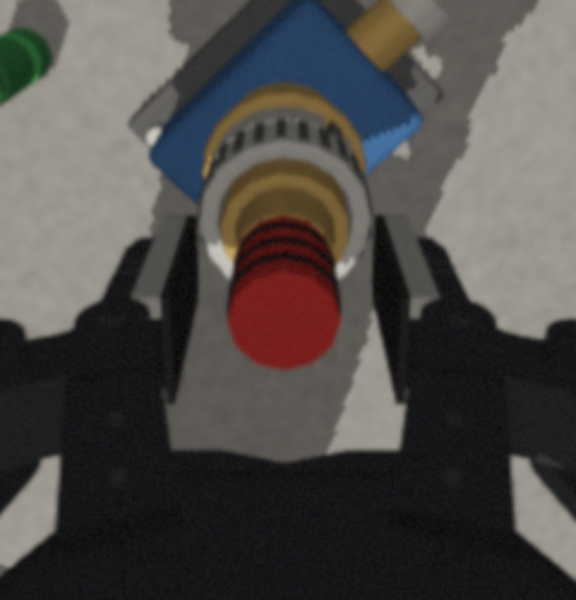

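The sleeve stays back, and the plug stands centred between the pads with its red end at crop (285,313). Gripping it now.

```bash
python3 -m crank '[[[0,2.4,-0.4,0,34],[0,0,0,0,30],[0,0,0,0,26],[0,0,0,0,24],[0,0,0,0,20],[0,0,0,0,20],[0,0,0,0,18],[0,0,0,0,18],[0,0,0,0,18],[0,0,0,0,18]]]' 50
python3 - <<'E'
from h import *
o=get_obs(); print(o['ee_pos'],yaw(o['tool_rot']),o['ft_force'],o['wrist_torque'],o['joints'].round(2))
E
```

```text
t: 19.2
ee_pos: [556.7, 172.5, 146.8]
tool_rot: [[0.384, -0.001, 0.923], [-0.923, -0.003, 0.384], [0.002, -1.0, -0.002]]
ft_force: [-0.5, -0.6, 0.2]
opening: 20.8
[556.73765431 172.49636658 146.7848356 ] 0.3941351265770945 [-0.46867756 -0.5616059   0.21971478] [0.01357144 0.02131489 0.0130005 ] [ 0.09  0.28  1.67 -0.    1.19  1.27]
```

```bash
python3 -m crank '[[[0.3,-3,0.7,0,18],[0,-4,0,0,18],[0,-4,0,0,18],[0,-4,0,0,18],[0,-4,0,0,18],[0,-5,0,0,18],[0,-7,0,0,18],[0,-8,0,0,18],[0,-8,0,0,18],[0,-8,0,0,18]]]'
python3 - <<'E'
from h import *
o=get_obs(); im,m=save('wrist','w5'); print(o['ee_pos'],yaw(o['tool_rot']),o['opening'],o['ft_force'],o['wrist_torque'],o['joints'].round(2))
cv2.imwrite('pics/w5c.png',cv2.resize(im[100:400,180:460,::-1],None,fx=2,fy=2))
E
```

```text
t: 20.45
ee_pos: [557.4, 172.6, 205.3]
tool_rot: [[0.384, -0.002, 0.923], [-0.923, -0.003, 0.384], [0.002, -1.0, -0.003]]
ft_force: [-0.4, 0.7, -0.8]
opening: 20.6
[557.43950703 172.61039269 205.34159151] 0.394120637133552 20.574386451352826 [-0.36177649  0.70388683 -0.84236703] [ 0.03532203  0.0485924  -0.02070452] [ 0.09  0.22  1.62 -0.    1.3   1.27]
```

View pics/w5c.png

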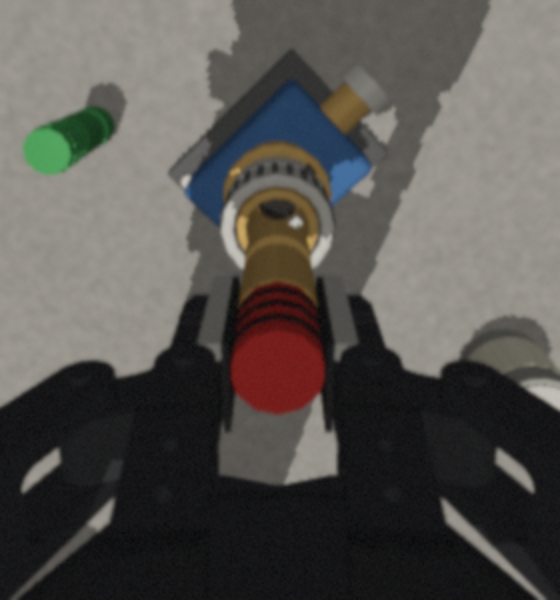

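The plug is fully out and the sleeve is back level with the core rim. I'll go to a look-out beside the yellow block's hole.

Run:
```python
from h import *
o=get_obs();plan([434,-170.5,205],yaw(o['tool_rot']),9,o)
```

```text
[29.9, 0.2, -27.4, -0.0]
[29.9, 0.2, -27.4, -0.0]
[29.9, 0.2, -27.4, -0.0]
[29.9, 0.2, -27.4, -0.0]
[29.9, 0.2, -27.4, -0.0]
[29.9, 0.2, -27.4, -0.0]
[29.9, 0.2, -27.4, -0.0]
[29.9, 0.2, -27.4, -0.0]
[29.9, 0.2, -27.4, -0.0]
```

```bash
python3 -m crank '[[[15,0,-14,0,18],[30,0,-27.5,0,18],[35,0,-32,0,18],[40,0,-37,0,18],[40,0,-37,0,18],[40,0,-37,0,18],[30,0,-27.5,0,18],[15,0,-14,0,18],[8,0,-7,0,18],[0,0,0,0,18]]]' 
python3 -m crank '[[[0,0,0,0,18],[0,0,0,0,18],[0,0,0,0,18],[0,0,0,0,18],[0,0,0,0,18],[0,0,0,0,18],[0,0,0,0,18],[0,0,0,0,18],[0,0,0,0,18],[0,0,0,0,18]]]'
python3 - <<'E'
from h import *
o=get_obs(); im,m=save('wrist','w6'); np.save('w6m.npy',m,allow_pickle=True); print(o['ee_pos'],yaw(o['tool_rot']),o['opening'],o['joints'].round(2),proj(m,[489.5,-147.5,45]))
E
```

```text
t: 21.75
ee_pos: [429.7, -165.6, 206.1]
tool_rot: [[0.381, -0.003, 0.924], [-0.924, -0.005, 0.381], [0.004, -1.0, -0.004]]
ft_force: [0.3, -0.4, -0.8]
opening: 21.1
t: 23.0
ee_pos: [430.3, -163.2, 205.8]
tool_rot: [[0.385, -0.003, 0.923], [-0.923, -0.004, 0.385], [0.003, -1.0, -0.004]]
ft_force: [0.2, -0.6, -0.6]
opening: 20.6
[ 430.30252347 -163.19736663  205.82437241] 0.39527204566452284 20.589312271849504 [-0.62 -0.1   1.96 -0.01  1.28  0.55] (np.float64(326.1165185395711), np.float64(126.95544268855046))
```

View pics/w6.png

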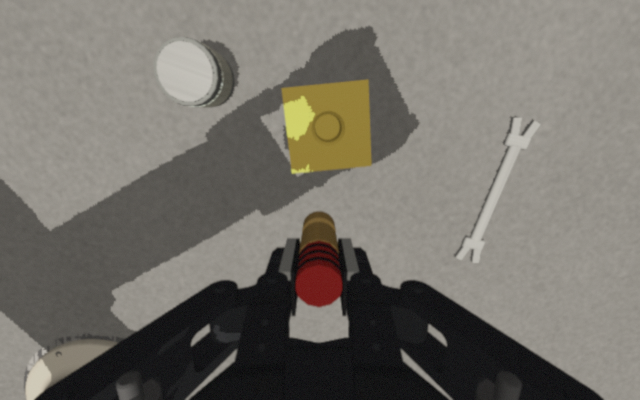

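Run:
```python
from h import *
im=cv2.imread('pics/w6.png'); m=np.load('w6m.npy',allow_pickle=True).item()
cv2.imwrite('pics/w6c.png',cv2.resize(im[70:190,270:390],None,fx=5,fy=5,interpolation=cv2.INTER_CUBIC))
print(onplane(m,327.5,126.5,45))
```

```text
[ 490.39667237 -148.55753832   45.        ]
```

View pics/w6c.png

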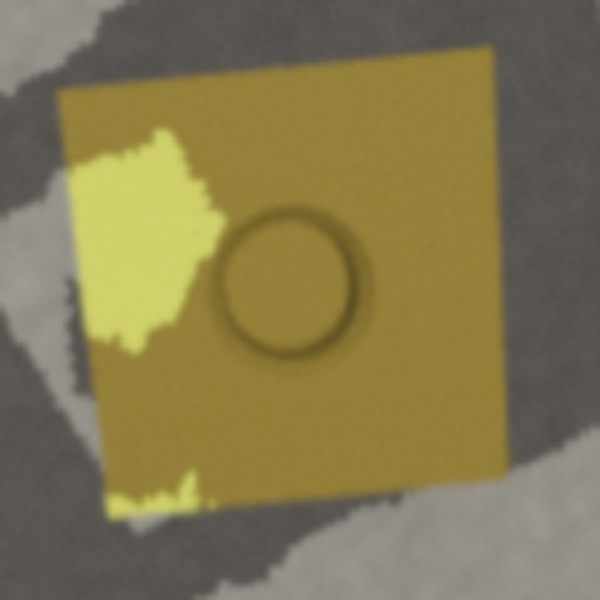

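Run:
```python
from h import *
im=cv2.imread('pics/w6.png'); m=np.load('w6m.npy',allow_pickle=True).item()
o=get_obs(); T=np.array(o['tool_rot'])
h=onplane(m,328.1,126.3,45); print('hole',h)
hsv=cv2.cvtColor(im,cv2.COLOR_BGR2HSV); 
cv2.imwrite('pics/w6d.png',cv2.resize(im[200:320,270:370],None,fx=5,fy=5,interpolation=cv2.INTER_CUBIC))
tz=o['ee_pos'][2]-64.8
for z in (tz,tz+75): print(z,proj(m,[*o['ee_pos'][:2],z]))
plan([490.0,-148.8,205.8],yaw(T),1,o)
```

```text
hole [ 490.78738982 -149.01498243   45.        ]
141.04674392805305 (np.float64(317.75354218851635), np.float64(223.5180489339154))
216.04674392805305 (np.float64(318.06862091704403), np.float64(286.54829996809167))
[9.7, 0.0, 60.6, -0.0]
```

View pics/w6d.png

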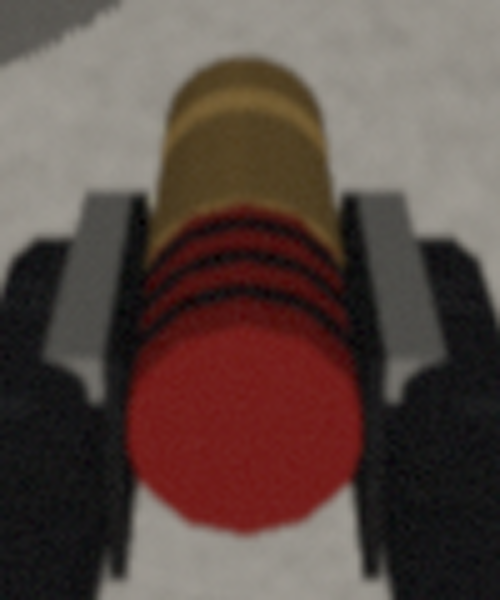

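```bash
python3 -m crank '[[[2,0,15,0,18],[4,0,25,0,18],[3,0,18,0,18],[0,0,2.5,0,18],[0,15,0,0,18],[0,25,0,0,18],[0,25,0,0,18],[0,12,0,0,18],[0,5,0,0,18],[0,0,0,0,18]]]'
python3 - <<'E'
from h import *
o=get_obs(); im,m=save('wrist','w7'); print(o['ee_pos'],yaw(o['tool_rot']),o['ft_force'])
cv2.imwrite('pics/w7c.png',cv2.resize(im[100:340,220:420,::-1],None,fx=2.5,fy=2.5))
T=np.array(o['tool_rot']); tgt=np.array([490.4,-148.8,0])-0.8*T[:,0]-0.7*T[:,2]; tgt[2]=112
plan(tgt,yaw(T),1,o)
E
```

```text
t: 24.3
ee_pos: [491.5, -147.2, 118.2]
tool_rot: [[0.384, -0.004, 0.923], [-0.923, -0.004, 0.384], [0.002, -1.0, -0.005]]
ft_force: [-0.2, -0.5, -0.8]
opening: 20.7
[ 491.47469239 -147.24992322  118.22662496] 0.3939626556306511 [-0.17779401 -0.49772338 -0.7648681 ]
[0.2, 6.2, -2.3, -0.0]
```

View pics/w7c.png

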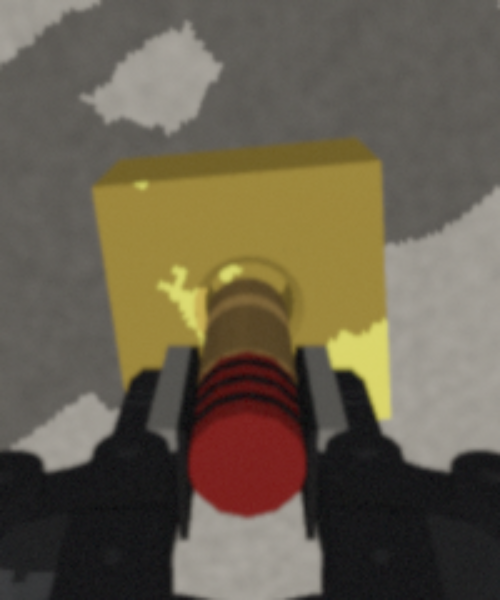

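Run:
```python
from h import *
m=camera_model('wrist'); o=get_obs(); T=np.array(o['tool_rot'])
def c(P): u,v=proj(m,P); return round((u-220)*2.5),round((v-100)*2.5)
nz=o['ee_pos'][2]-64.8
n=o['ee_pos']+0.8*T[:,0]+0.7*T[:,2]; n[2]=nz
z=T[:,2].copy(); z[2]=0
print('nose tip far edge r8',c(n+8*z),'chamfer far edge r11 z+3',c(n+11*z+[0,0,3]), 'red top', c(n+[0,0,75]))
h=np.array([490.4,-148.8,45]); x=T[:,0]
print('hole far',c(h+16.25*z),'L',c(h-16.25*x),'R',c(h+16.25*x))
```

```text
nose tip far edge r8 (247, 279) chamfer far edge r11 z+3 (247, 273) red top (249, 463)
hole far (247, 250) L (191, 303) R (303, 303)
```

Run:
```python
from h import *
im=cv2.imread('pics/w7.png')
c=im[180:240,285:355]; c=cv2.convertScaleAbs(c,alpha=1.5,beta=-30)
cv2.imwrite('pics/w7d.png',cv2.resize(c,None,fx=10,fy=10,interpolation=cv2.INTER_CUBIC))
m=camera_model('wrist')
for P in ([490.4,-148.8,45],): print(proj(m,P))
```

```text
(np.float64(318.81985829215404), np.float64(221.24063078795544))
```

View pics/w7d.png

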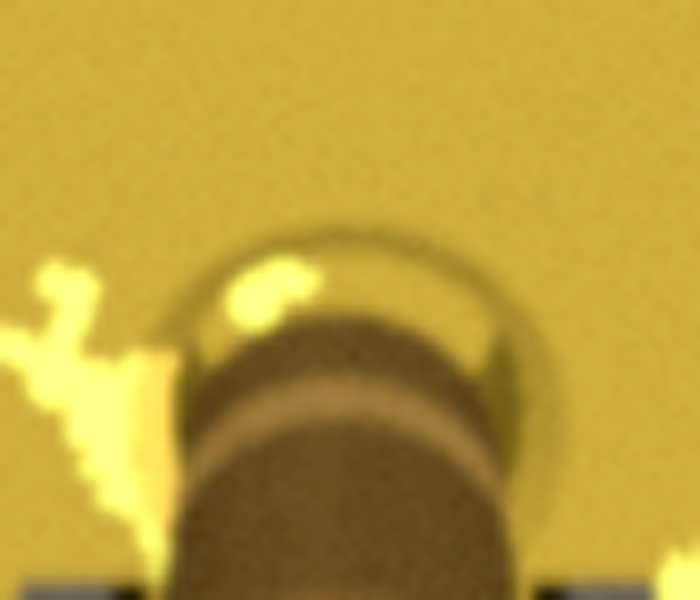

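Looking at the enlarged hole, the nose needs about +1 mm in tool x and −3 mm in tool z. I'll apply that and start the insertion gently.

```bash
python3 -m crank '[[[0.9,0,-2.9,0,18],[0,0,0,0,18],[0,3,0,0,18],[0,3,0,0,18],[0,3,0,0,18],[0,3,0,0,18],[0,3,0,0,18],[0,0,0,0,18],[0,0,0,0,18],[0,0,0,0,18]]]'
python3 - <<'E'
from h import *
o=get_obs(); im,m=save('wrist','w8'); print(o['ee_pos'],yaw(o['tool_rot']),o['ft_force'],o['wrist_torque'])
c=im[160:300,260:380,::-1]; c=cv2.convertScaleAbs(c,alpha=1.4,beta=-20)
cv2.imwrite('pics/w8c.png',cv2.resize(c,None,fx=4,fy=4,interpolation=cv2.INTER_CUBIC))
E
```

```text
t: 25.6
ee_pos: [490.5, -150.2, 104.5]
tool_rot: [[0.384, 0.0, 0.923], [-0.923, -0.006, 0.384], [0.006, -1.0, -0.002]]
ft_force: [1.0, 0.3, -0.5]
opening: 20.7
[ 490.50257764 -150.22597097  104.50970331] 0.3940680878722933 [ 0.96609471  0.28978936 -0.49974271] [-0.00338959 -0.00601     0.04899729]
```

View pics/w8c.png

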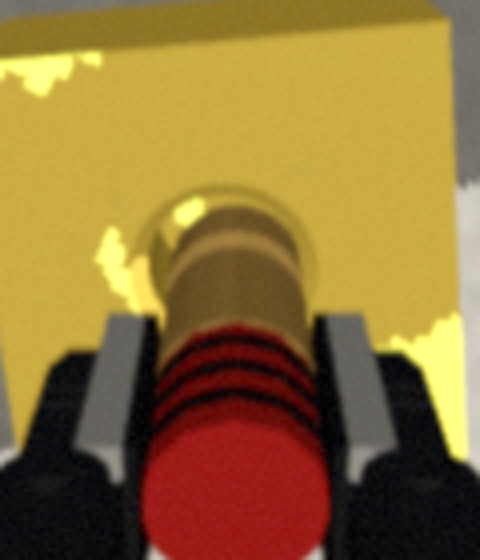

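```bash
python3 -m crank '[[[-1.3,0,-0.9,0,18],[0,0,0,0,18],[0,3,0,0,18],[0,3,0,0,18],[0,3,0,0,18],[0,3,0,0,18],[0,3,0,0,18],[0,3,0,0,18],[0,0,0,0,18],[0,0,0,0,18]]]'
python3 - <<'E'
from h import *
o=get_obs(); print(o['ee_pos'],yaw(o['tool_rot']),o['ft_force'],o['wrist_torque'])
E
```

```text
t: 26.9
ee_pos: [489.0, -149.4, 85.1]
tool_rot: [[0.384, -0.0, 0.923], [-0.923, -0.006, 0.384], [0.005, -1.0, -0.002]]
ft_force: [-0.3, 0.1, -0.3]
opening: 20.8
[ 489.02583188 -149.41877789   85.11977494] 0.3940571946905716 [-0.2956725   0.11122035 -0.298728  ] [-0.03341766  0.01544046  0.03023771]
```

```bash
python3 -m crank '[[[0,1.5,0,0,18],[0,1.5,0,0,18],[0,1.5,0,0,18],[0,1,0,0,18],[0,1,0,0,18],[0,1,0,0,18],[0,0.8,0,0,18],[0,0.8,0,0,18],[0,0.8,0,0,18],[0,0.8,0,0,18]]]'
python3 - <<'E'
from h import *
o=get_obs(); print(o['ee_pos'],yaw(o['tool_rot']),o['ft_force'],o['wrist_torque'])
E
```

```text
t: 28.15
ee_pos: [489.6, -149.7, 77.2]
tool_rot: [[0.384, -0.001, 0.923], [-0.923, -0.006, 0.384], [0.005, -1.0, -0.003]]
ft_force: [-3.8, 0.8, 7.6]
opening: 20.6
[ 489.59870233 -149.68148105   77.22207496] 0.3945707649747226 [-3.82505806  0.83097025  7.6153821 ] [ 0.26360768  0.59716223 -0.03699537]
```

It bottomed at TCP z 77.2 (77.8 expected) with 7.6 N. I'll open, rise and look.

```bash
python3 -m crank '[[[0,-0.5,0,0,22],[0,0,0,0,25],[0,0,0,0,30],[0,0,0,0,40],[0,0,0,0,50],[0,0,0,0,60],[0,-3,0,0,60],[0,-15,0,0,60],[0,-25,0,0,60],[0,-25,0,0,60]]]' 
python3 -m crank '[[[0,-30,0,0,60],[0,-30,-20,0,60],[0,-10,-30,0,60],[0,0,-10,0,60],[0,0,0,0,60],[0,0,0,0,60],[0,0,0,0,60],[0,0,0,0,60],[0,0,0,0,60],[0,0,0,0,60]]]'
python3 - <<'E'
from h import *
o=get_obs(); im,m=save('wrist','w9'); s,ms=save('scene','sc9'); d,md=save('side','s9'); print(o['ee_pos'],o['ft_force'])
f=lambda a:cv2.resize(a[:,:,::-1],(400,400),interpolation=cv2.INTER_CUBIC)
cv2.imwrite('pics/f9.png',np.vstack([np.hstack([f(d[180:260,330:410]),f(s[180:260,210:290])])]))
cv2.imwrite('pics/f9b.png',np.hstack([f(d[230:330,235:335]),f(s[105:185,310:390])]))
print(proj(md,[489.5,-149.5,88]),proj(ms,[489.5,-149.5,88]))
E
```

```text
t: 29.4
ee_pos: [488.8, -148.8, 147.9]
tool_rot: [[0.384, -0.003, 0.923], [-0.923, -0.004, 0.384], [0.003, -1.0, -0.004]]
ft_force: [0.2, -0.2, 0.6]
opening: 59.9
t: 30.65
ee_pos: [435.3, -171.7, 226.3]
tool_rot: [[0.386, 0.005, 0.922], [-0.922, -0.008, 0.386], [0.01, -1.0, 0.001]]
ft_force: [0.0, -0.6, -0.8]
opening: 60.1
[ 435.33971094 -171.70634124  226.26296251] [ 0.00476497 -0.62346869 -0.7934411 ]
(np.float64(371.6910504909979), np.float64(200.6605708040731)) (np.float64(244.6270622192741), np.float64(209.76497181047574))
```

View pics/f9.png

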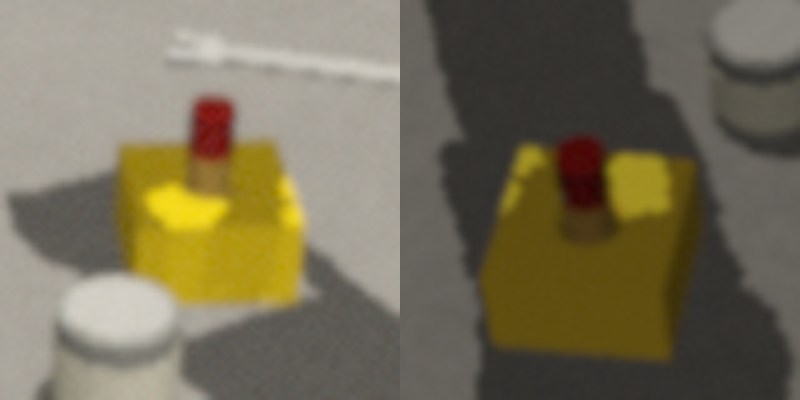

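View pics/f9b.png

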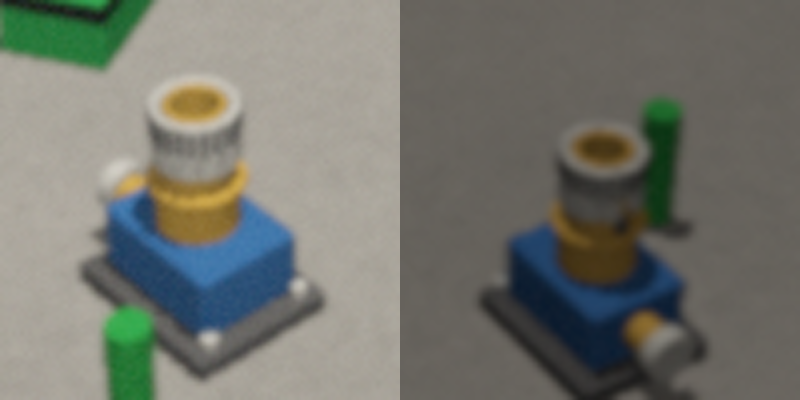

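View pics/w9.png

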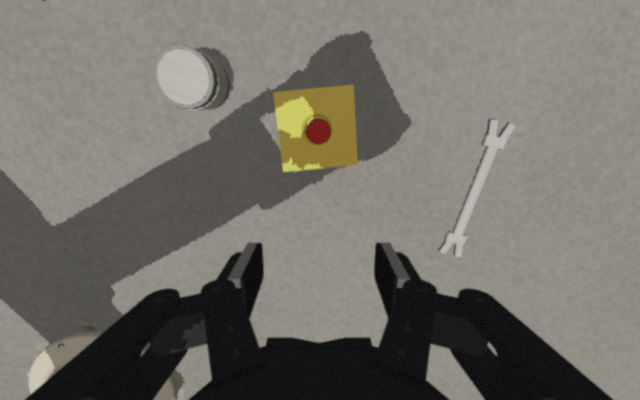

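View pics/sc9.png

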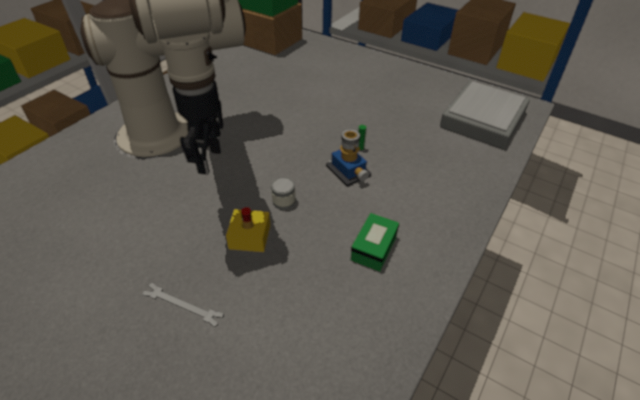

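The plug stands upright in the block. Its red end is at side (372,201) and scene (246,210), against (372,201) and (245,210) predicted for fully home. The sleeve is up, level with the core rim, and the tin, carton and spanner haven't moved.

```bash
python3 -c "
from plant import close_job
print(close_job())"
```

```text
the job is handed in; nothing more can be done
None
```

The plug is out of the coupling and standing nose down, fully home, in the yellow block. I handed the job in at about 31 s of the 59 s allowed.

- **Finding the notch:** I gripped the sleeve and turned it clockwise in steps of about 0.2 rad, pressing lightly at each stop. The most I read was about 13 N total, roughly half of it the spring. It dropped past the pin at about 1.05 rad.
- **Freeing the plug:** I pressed to about 10 mm of travel, short of the end stop. The wrist camera then showed the grip rings about 7 mm higher. The outside cameras couldn't confirm this because the gripper hid the plug.
- **Pulling and parking:** I pulled it straight up and the sleeve returned level with the core's rim. It bottomed in the hole with 7.6 N, and I let go and backed away.

**Final checks:**
- **Plug:** the red end is within about 2 px of where a fully seated plug should appear, in both outside views.
- **Sleeve and bystanders:** the sleeve is up. By eye, the carton, tin and spanner are where they started.
- **Robot:** it is touching nothing.

**Disagreements:** the two outside cameras differed by 7–11 mm on where things stood. I relied on the wrist camera instead and corrected about 3 mm, then 1.5 mm, at the hole.

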